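Open the tight toothpick jar in the jar brace

TASK

The glass jar of spare toothpicks stands loose between the two jaws of the jar brace. Push the sliding jaw shut until it presses firmly on the jar and the jar is clamped between both jaws; then twist the tight cap anticlockwise (seen from above) until its threads let go, lift it clear of the jar and finish while still holding it level just above the jar's mouth, no more than about 5 cm over the rim. Do not put the cap down or let go; the jar stays upright and clamped, and everything else on the counter stays where it is.

Things in the scene. Friction and masses are not known exactly. Their poses are not given: they have to be found in the camera images.
- brace: Jar brace fixed to the counter: grey plastic board 160 mm (x) by 260 mm (y, from -90 to +170), 14 mm thick. Origin on its underside, below the axis where the clamped jar stands; z up. A fixed jaw stands at its -y side, a sliding jaw at its +y side; both are V-shaped with rubber faces, 86 mm wide, 44 mm high above the board.
- fixed_jaw: The fixed white V jaw of the brace; does not move. Origin on the brace's jar axis at the board's top face (14 mm above the counter), axes as the brace's; its block spans y = -54 to -40 mm behind the two rubber faces.
- jaw: Carriage of the sliding jaw, with a V on springs in front. Pushed along the brace's -y it shuts; it needs 10 N to slide and stays where left. Axes as the brace's, origin on its V's resting axis at the board's top: 30 to 40 mm towards +y of the jar axis at the start (40 is fully open), 0 when the V first touches the seated jar. Push 3 mm further (-3): the V gives, clamping with 8 to 10 N (18 to 20 N push in all).
- jaw_post (a point): Centre of the top of the square post (20 by 20 mm, sides along the brace's x and y, top 104 mm above the counter) by which the sliding jaw is pushed or pulled; the post lies 84 mm towards +y from the jaw's origin and stands clear for its upper 45 mm.
- jar: Loose round glass jar with toothpicks inside: 64 mm across, 108 mm high to its rim, about 0.42 kg. Straight up to 72 mm, narrowing to 48 mm across at 84 mm, then a neck 34 mm across (45 mm over three lugs). Origin at the centre of its underside, z up. It stands on the brace's board (14 mm above the counter), up to 13 mm from its clamped place.
- jar_mouth (a point): Centre of the jar's rim plane, 108 mm above the jar's underside. A springy rubber seal ring 34 mm across stands 4 mm above the rim when the cap is on and rises 5 mm more as the cap comes off.
- cap: Round steel cap screwed on the jar: 56 mm outside diameter, 26 mm high, ribbed side, 50 g. Origin at the centre of its open underside, z up; screwed on, that is 18 mm below the jar's rim, 90 mm above the jar's underside. It lets go after 45 degrees of anticlockwise turn relative to the jar; a hard stop comes at 73, so aim for 60. Once free, raise it 18 mm to clear the rim.
- holder: Bystander: bamboo toothpick holder, 42 mm across, 50 mm high, near the brace's +x edge. Origin under its centre.
- spice: Bystander: small glass spice jar with steel cap, 44 mm across, 85 mm high. Origin under its centre.
- plate: Bystander: blue melamine plate, 200 mm across, 20 mm high. Origin under its centre.
- pot: Bystander: steel sauce pot with clip-on lid, 176 mm across, 117 mm high with the lid's knob, black handle 230 mm out along its x. Origin under its centre.
- tubs: Bystander: three nested orange plastic containers, 150 by 200 mm, 99 mm high. Origin under their centre.
- spoon: Bystander: steel spoon, 170 mm long, lying on the counter.
- mug: Bystander: white mug, 76 mm across, 85 mm high. Origin under its centre.
- cap_top (a point): Centre of the cap's flat top, 26 mm above its underside (130 mm above the counter when screwed on). Turning the cap takes about 0.2 N m, and turns the jar along unless that is clamped; the sprung seal pushes the cap up with about 9 N.
Mind the look-alikes: they are no part of the job. Of the things shaped like the cap, the steel one is meant. Leave any purple look-alike of the jar alone.

How it is judged (in metres and radians):
On the way, in this order (a step that is already met when the one before it is completed fails the run):
1. the jar is clamped: the sliding jaw and the fixed jaw both press on it with more than 3 N, the cap still locked on (contact force between each of jaw, fixed_jaw and jar above 3 N and z of cap in the frame of jar_mouth below -0.016 m), for 0.2 s.
2. the cap's threads have let go (it has risen 5 mm on the jar) while the jar is clamped (z of cap in the frame of jar_mouth above -0.013 m and contact force between each of jaw, fixed_jaw and jar above 2 N), for 0.1 s.
At the end, for the whole second after the job is handed in: The fingers hold the cap still and level (within 0.2 rad), its underside 2 to 65 mm above the jar's rim and its centre within 25 mm of the jar's axis, not touching the jar; the jar stands upright on the brace (within 0.08 rad, not raised over 5 mm), still pressed by both jaws with more than 2 N (z of cap in the frame of jar_mouth between 0.002 and 0.065 m and horizontal distance between cap and jar_mouth below 0.025 m and angle between cap's own z axis and vertical below 0.2 rad and contact force between the fingers and cap above 1 N and contact force between cap and jar below 0.1 N and linear speed of cap below 0.03 m/s and contact force between each of jaw, fixed_jaw and jar above 2 N and angle between jar's own z axis and vertical below 0.08 rad and z of jar in the frame of brace below 0.019 m); the arm keeps its last pose, push and grip.
It fails at once if the jar is tipped over 0.2 rad or lifted over 15 mm off the brace's board (angle between jar's own z axis and vertical above 0.2 rad or z of jar in the frame of brace above 0.029 m).
It fails at once if a bystander is moved more than 25 mm (distance of any of holder, spice, plate, pot, tubs, spoon, mug from where it was at the start of the episode above 0.025 m).
It also fails if it takes over 51 s, if anything falls off the work surface, if the arm or the gripper's body presses on something with over 40 N, if the wrist force passes 120 N, or if a joint passes its speed limit or range.

ROBOT

A 7-joint arm with a two-finger parallel gripper is mounted at the origin on the work surface. World frame = base frame: x ahead of the robot, y to its left, z up, the work surface at z = 0. Lengths are in mm, angles in rad, forces in N, time in s.
With the tool pointing down it reaches from about 400 to 850 mm from the base axis. Payload 4.4 kg.
Tool frame: the origin (TCP) lies midway between the tips of the shut fingers; the grasp point (between the pads) lies 19 mm behind it (grip_depth is the distance from the TCP to the grasp point, in mm); z points along the fingers, y is the direction in which the jaws open and shut (so a half turn about z gives the same grasp; the last joint's range is limited). The gripper opens to 94 mm and grips with 3 to 60 N. Pads are 16 mm wide; open, the fingers measure 119 mm over their backs; the gripper's body (75 mm by 177 mm) begins 78 mm behind the grasp point.
Start: joints at [1.063, 0.628, 0.038, 1.517, -0.027, 0.996, -0.02], TCP at [277.948, -587.591, 205.478] pointing down, gripper open.
Joint ranges: [-3.06, 3.06], [-0.37, 2.12], [-1.25, 1.32], [0.18, 2.47], [-1.1, 4.24], [0.23, 1.98], [-2.94, 2.94]. Speed limits (rad/s): [2.57, 2.57, 3.14, 3.14, 3.14, 3.14, 3.14].

INTERFACE

Orientations are given as [roll, pitch, yaw] about the fixed x, y, z axes, in that order (R = Rz(yaw) Ry(pitch) Rx(roll)).
In Python, from plant import * gives the robot as it stands. The module is installed in compiled form; this text tells all that it offers.
- The arm moves only by the tool servo_tool, never from a script. Its argument "series" is a list of rows, each an object with "fingers": the finger opening in cm, from 0 to 9.4; "delta_pos": the shift along the tool's x, y, z in cm, a list of three; "yaw": the turn about the tool's z in degrees. A call has 1 to 20 rows; each row shifts and turns the commanded pose from where the row before left it, along the tool's axes as they then stand; what a row does not reach is not made up. A row lasts 1/12 s, in which the tool goes at most 41.7 mm and 7.16 degrees, less where a joint would pass 70% of its speed; a pose out of reach is approached as far as the arm can. A call with a gripper value outside its range is refused whole. The fingers move at their own pace and stop on an object; "squeeze" is the grip in N (left out, the last holds). Time passes only in rows, so rows that do not move let the fingers close. It gives the time, the measured TCP pose, the force and the opening at its end, in the units of the state.
- sense(): the state, without advancing time (a new reading comes with each control period).
- grab_frame(name): name is "side" or "top" or "wrist"; returns a dict with "frame" (480x640x3 uint8, red, green, blue), "fx", "fy", "cx", "cy" (pixels), "R" (3x3) and "t" (3): a world point X has camera coordinates R X + t. Camera axes: x right, y down, z forward; pixel columns grow to the right and rows downward; lengths in mm; the calibration is good to about 2 mm. A picture is of the moment at which its call begins. There is no depth.
- hand_in(): hands the job in, once; it reports no verdict.
The state is a dict: "time": time; "joints": joint angles; "joint_velocities": joint speeds; "joint_torque": joint torques, N m; "ee_pos": TCP position; "eef_rot": TCP orientation; "contact_force": force on the tool from outside, world axes, zero at the start; "ft_torque": the same for the moment, N m; "gripper_width": opening from 0.0 (shut) to 1.0 (fully open).
Only numpy, scipy, OpenCV 4.12 (cv2) and the standard library are available. Lean on these libraries where they do the work, as an engineer would, in place of code of your own. Each camera call takes 0.05 s, during which the arm holds its last target.

## Working session

There is one attempt and no reset: what is moved stays moved. The work goes in short steps, Python scripts to look and compute and a tool call to move; the robot and the scene stay as the last step left them, time stands still between calls to the robot, and variables do not carry over. Pictures are saved under pics/ and viewed, and the job is handed in when it is done.

Besides the shell and the picture viewer there is one more tool, called after ">>>" as name(argument=value, ...), one argument or row to a line, values as JSON. servo_tool: Moves the arm, as the interface text tells. Its arguments: {"type":"object","properties":{"series":{"type":"array"},"squeeze":{"type":"number"}},"required":["series"]}

```bash
ls; mkdir -p pics
python3 - <<'E'
from plant import *
import cv2
s=sense()
for k,v in s.items(): print(k,v)
for n in ("side","top","wrist"):
    f=grab_frame(n); cv2.imwrite(f"pics/{n}0.png",f["frame"][:,:,::-1]); print(n,f["fx"],f["fy"],f["cx"],f["cy"],f["R"],f["t"])
E
```

```text
pics
time 0.0
joints [ 1.06313411  0.62929192  0.03840682  1.51839139 -0.02698391  0.99630902
 -0.02001772]
joint_velocities [-0.00019119  0.00081303 -0.00100597  0.00127607  0.00026237 -0.00190647
  0.00011941]
joint_torque [ 5.05747121e-04 -5.49728680e+01  1.14386369e+00 -1.86633772e+01
 -5.20961091e-02  2.35073880e-02  1.39361268e-04]
ee_pos [ 277.70205319 -586.93352362  204.58115309]
eef_rot [-3.13970996e+00  1.54953983e-05  4.41881168e-01]
contact_force [-0.38143529 -0.35946033  0.33777935]
ft_torque [ 0.06841225 -0.04113618  0.00974499]
gripper_width 0.9961648247933846
side 554.9454989557448 554.9454989557448 316.6716092600163 234.2846234399319 [[-0.96581949 -0.25799656  0.02510939]
 [-0.15242592  0.48690798 -0.86005056]
 [ 0.20966413 -0.83448091 -0.50959058]] [ 500.03959329  205.59630837 1289.74424024]
top 484.99706791467 484.99706791467 318.0306460097227 237.59821007622767 [[-0.00811958 -0.99996182  0.0032283 ]
 [-0.9780469   0.00726929 -0.20825807]
 [ 0.20822665 -0.00484839 -0.97806858]] [ -36.03666999  543.83346812 1374.82856294]
wrist 363.49306200469266 363.49306200469266 317.2048448339916 243.40100621052375 [[ 0.42727671 -0.90411887 -0.0019164 ]
 [-0.87491557 -0.41400808  0.25123703]
 [-0.22794155 -0.10567105 -0.9679237 ]] [-649.25315979  -26.11030636  390.58343084]
```

View pics/side0.png

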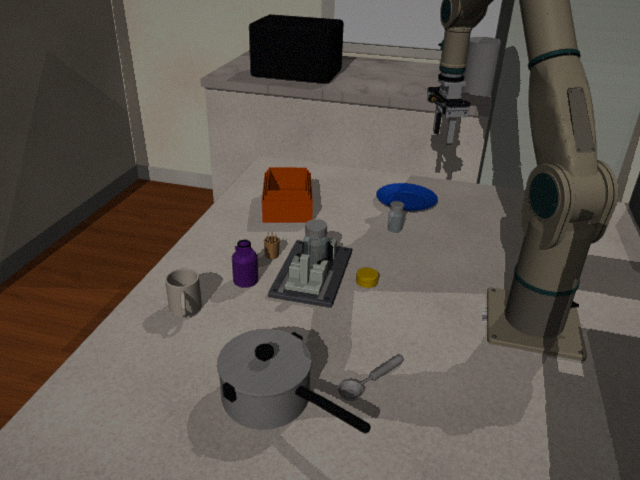

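View pics/top0.png

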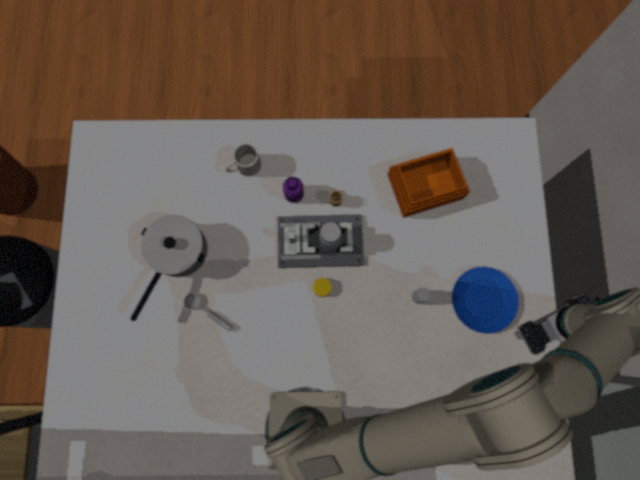

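View pics/wrist0.png

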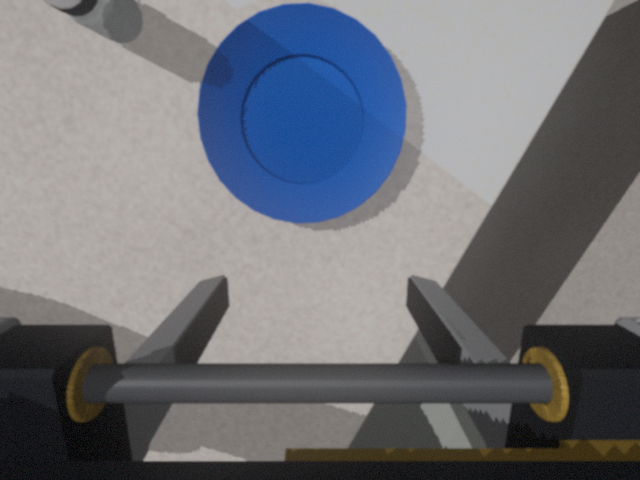

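Candidates: steel cap on the jar in the brace (top 331,233; side 316,232), yellow loose cap (top 322,287), purple jar (top 293,189), spice jar's steel cap (top 423,296), pot lid (170,243). I choose the steel cap in the brace; next a close crop.

Run:
```python
import cv2
a=cv2.imread("pics/top0.png")[205:275,265:375]; b=cv2.imread("pics/side0.png")[215:305,262:362]
cv2.imwrite("pics/top0c.png",cv2.resize(a,None,fx=7,fy=7,interpolation=2)); cv2.imwrite("pics/side0c.png",cv2.resize(b,None,fx=6,fy=6,interpolation=2))
```

```text
(no output)
```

View pics/top0c.png

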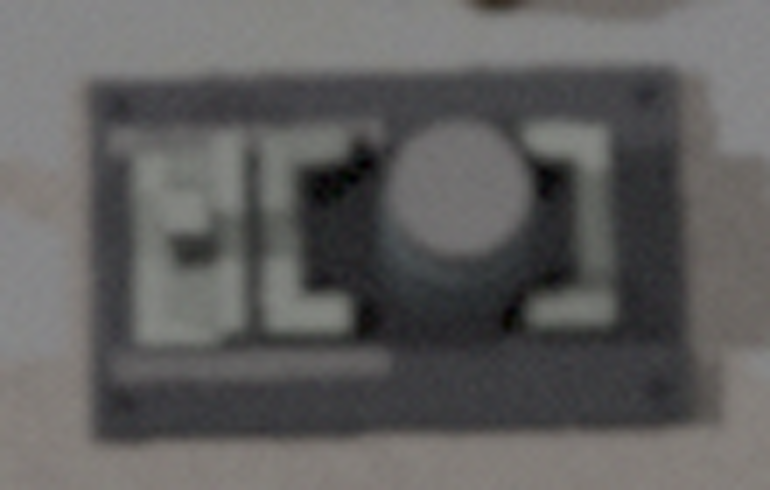

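View pics/side0c.png

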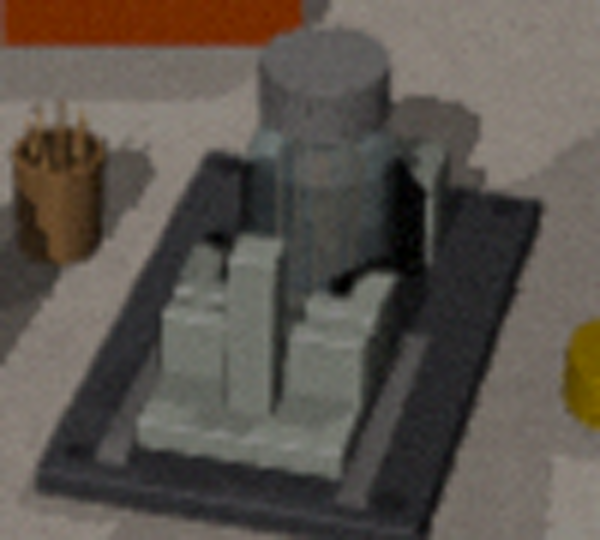

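The crops show the grey steel cap on the glass jar between white jaws (top 330.6,231.9; side 316.2,225.3), and the post (top 291.7,234.7; side 304.8,256.3). Now triangulate.

```bash
cat > h.py <<'E'
from plant import *
import numpy as np, cv2
def ray(f,u,v):
    R=np.array(f["R"]);t=np.array(f["t"]);d=R.T@np.array([(u-f["cx"])/f["fx"],(v-f["cy"])/f["fy"],1]);return -R.T@t,d/np.linalg.norm(d)
def onplane(f,u,v,z):
    o,d=ray(f,u,v);return o+d*(z-o[2])/d[2]
def tri(fs,ps):
    A=np.zeros((3,3));b=np.zeros(3)
    for f,p in zip(fs,ps):
        o,d=ray(f,*p);M=np.eye(3)-np.outer(d,d);A+=M;b+=M@o
    X=np.linalg.solve(A,b);return X,[np.linalg.norm((np.eye(3)-np.outer(d,d))@(X-o)) for o,d in [ray(f,*p) for f,p in zip(fs,ps)]]
def save(f,n,box=None,k=1):
    im=f["frame"][:,:,::-1]
    if box: im=im[box[1]:box[3],box[0]:box[2]]
    cv2.imwrite("pics/"+n,cv2.resize(im,None,fx=k,fy=k,interpolation=2))
E
python3 - <<'E'
from h import *
np.set_printoptions(precision=1,suppress=True)
T=grab_frame("top");S=grab_frame("side")
print("post",tri([T,S],[(291.7,234.7),(304.8,256.3)]))
print("cap",tri([T,S],[(330.6,231.9),(316.2,225.3)]))
print("post@104",onplane(T,291.7,234.7,104),onplane(S,304.8,256.3,104),"cap@130",onplane(T,330.6,231.9,130),onplane(S,316.2,225.3,130))
c=[onplane(T,265+x/7,205+y/7,14) for x,y in [(90,82),(683,68),(690,430),(95,438)]]
for p in c: print("Tc",p)
print("mean",np.mean(c,0)[:2], "yaw",np.degrees([np.arctan2(-(c[0]-c[1])[0],(c[0]-c[1])[1]),np.arctan2(-(c[3]-c[2])[0],(c[3]-c[2])[1])]))
for x,y in [(215,155),(540,205),(425,522),(38,477)]: print("Sc",onplane(S,262+x/6,215+y/6,14))
E
```

```text
post (array([541.6,  35. , 102.3]), [np.float64(1.328234540037943), np.float64(1.3282345400378963)])
cap (array([543.7, -75.6, 126.7]), [np.float64(1.2147968581975284), np.float64(1.2147968581977378)])
post@104 [542.6  35.1 104. ] [539.6  37.8 104. ] cap@130 [544.2 -75.3 130. ] [541.  -69.7 130. ]
Tc [619.3  82.4  14. ]
Tc [ 623.7 -178.1   14. ]
Tc [ 463.1 -176.7   14. ]
Tc [461.6  78.8  14. ]
mean [541.9 -48.4] yaw [1.  0.3]
Sc [ 617.2 -166.7   14. ]
Sc [ 463.  -168.8   14. ]
Sc [458.2  75.6  14. ]
Sc [613.9  92.   14. ]
```

Run:
```python
from h import *
from scipy.spatial.transform import Rotation as Ro
np.set_printoptions(precision=1,suppress=True)
s=sense();f=grab_frame("wrist");R=np.array(f["R"]);c=-R.T@f["t"]
Rt=Ro.from_euler("xyz",s["eef_rot"]).as_matrix()
print("cam in tool",Rt.T@(c-s["ee_pos"]),"axis in tool",Rt.T@R[2], "x",Rt.T@R[0])
```

```text
cam in tool [  72.6    0.3 -178.7] axis in tool [-0.3 -0.   1. ] x [-0.  1.  0.]
```

>>> servo_tool(
  series=[
    {"fingers":9.4,"delta_pos":[0,0,-0.7],"yaw":-6.5},
    {"fingers":9.4,"delta_pos":[0,0,-0.7],"yaw":-6.5},
    {"fingers":9.4,"delta_pos":[0,0,-0.7],"yaw":-6.5},
    {"fingers":9.4,"delta_pos":[0,0,-0.7],"yaw":-6.5},
    {"fingers":9.4,"delta_pos":[0,0,-0.7],"yaw":-6.5},
    {"fingers":9.4,"delta_pos":[0,0,-0.7],"yaw":-6.5},
    {"fingers":9.4,"delta_pos":[0,0,-0.7],"yaw":-6.5},
    {"fingers":9.4,"delta_pos":[0,0,-0.7],"yaw":-6.5},
    {"fingers":9.4,"delta_pos":[0,0,-0.7],"yaw":-6.5},
    {"fingers":9.4,"delta_pos":[0,0,-0.7],"yaw":-6.2},
    {"fingers":9.4,"delta_pos":[0,0,0],"yaw":0},
  ],
)

```text
time: 1.22
ee_pos: [278.2, -588.3, 276.8]
eef_rot: [3.14, 0.002, 1.573]
contact_force: [-0.4, -0.4, -0.2]
gripper_width: 0.997
```

>>> servo_tool(
  series=[
    {"fingers":9.4,"delta_pos":[3.4,2.0,0],"yaw":0},
    {"fingers":9.4,"delta_pos":[3.4,2.0,0],"yaw":0},
    {"fingers":9.4,"delta_pos":[3.4,2.0,0],"yaw":0},
    {"fingers":9.4,"delta_pos":[3.4,2.0,0],"yaw":0},
    {"fingers":9.4,"delta_pos":[3.4,2.0,0],"yaw":0},
    {"fingers":9.4,"delta_pos":[3.4,2.0,0],"yaw":0},
    {"fingers":9.4,"delta_pos":[3.4,2.0,0],"yaw":0},
    {"fingers":9.4,"delta_pos":[3.4,2.0,0],"yaw":0},
    {"fingers":9.4,"delta_pos":[3.4,2.0,0],"yaw":0},
    {"fingers":9.4,"delta_pos":[3.4,2.0,0],"yaw":0},
    {"fingers":9.4,"delta_pos":[3.4,2.0,0],"yaw":0},
    {"fingers":9.4,"delta_pos":[3.4,2.0,0],"yaw":0},
    {"fingers":9.4,"delta_pos":[3.4,2.0,0],"yaw":0},
    {"fingers":9.4,"delta_pos":[0,0,0],"yaw":0},
    {"fingers":9.4,"delta_pos":[0,0,0],"yaw":0},
  ],
)

```text
time: 2.47
ee_pos: [538.7, -142.5, 275.1]
eef_rot: [-3.142, -0.001, 1.574]
contact_force: [0.5, -0.3, -0.1]
gripper_width: 1.001
```

Run:
```python
from h import *
import pickle
print(sense()["ee_pos"],sense()["joints"])
f=grab_frame("wrist");save(f,"w1.png");pickle.dump(f,open("w1.pkl","wb"))
```

```text
[ 538.713416   -142.47158715  275.08252687] [ 0.45309867  0.43937223 -0.36143507  1.68034796  0.17259527  1.05370632
  0.04060492]
```

View pics/w1.png

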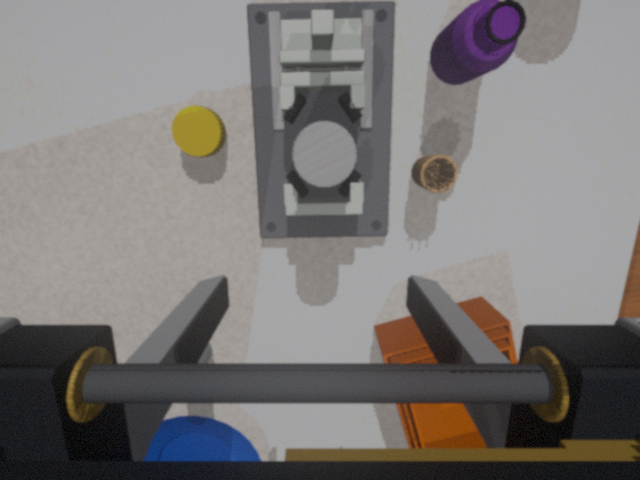

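The view shows the brace with cap (324,154), post (322,20), holder (438,173), yellow cap (198,130). One zoom and a second viewpoint for the height.

>>> servo_tool(
  series=[
    {"fingers":9.4,"delta_pos":[2.0,0,0],"yaw":0},
    {"fingers":9.4,"delta_pos":[2.0,0,0],"yaw":0},
    {"fingers":9.4,"delta_pos":[2.0,0,0],"yaw":0},
    {"fingers":9.4,"delta_pos":[0,0,0],"yaw":0},
    {"fingers":9.4,"delta_pos":[0,0,0],"yaw":0},
  ],
)

```text
time: 2.93
ee_pos: [537.3, -86.7, 275.5]
eef_rot: [-3.141, 0.001, 1.569]
contact_force: [0.7, -1.2, 0.9]
gripper_width: 1.001
```

Run:
```python
from h import *
import pickle
f=grab_frame("wrist");save(f,"w2c.png",(230,0,410,260),3);pickle.dump(f,open("w2.pkl","wb"))
f=pickle.load(open("w1.pkl","rb"));save(f,"w1c.png",(230,0,410,250),3)
f=grab_frame("side");save(f,"s2c.png",(262,205,362,305),6);pickle.dump(f,open("s2.pkl","wb"))
```

```text
(no output)
```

View pics/w1c.png

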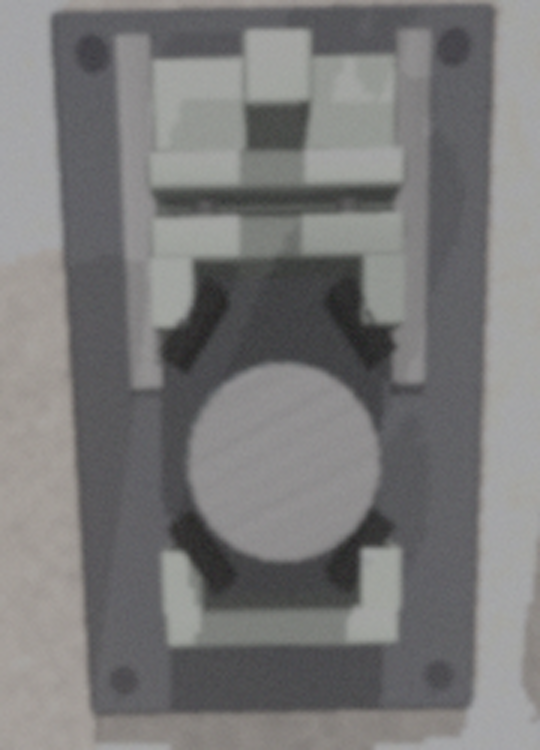

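View pics/w2c.png

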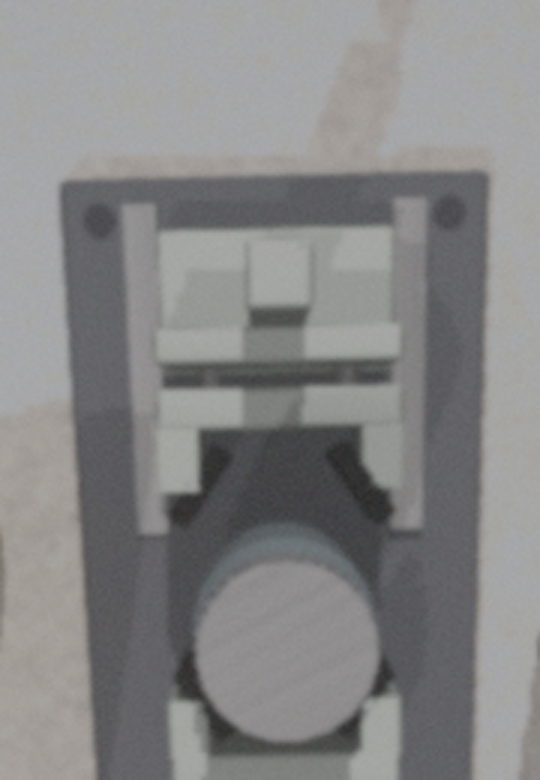

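Run:
```python
from h import *
import pickle
np.set_printoptions(precision=1,suppress=True)
A=pickle.load(open("w1.pkl","rb"));B=pickle.load(open("w2.pkl","rb"))
print("cap",tri([A,B],[(324.7,154),(325.7,217)]),onplane(A,324.7,154,130),onplane(B,325.7,217,130))
print("post",tri([A,B],[(322.3,21.7),(323.3,91.2)]),onplane(A,322.3,21.7,104),onplane(B,323.3,91.2,104))
c=[onplane(A,230+x/3,y/3,14) for x,y in [(53,15),(495,7),(470,705),(95,712)]]
for p in c: print(p)
print([onplane(B,230+x/3,y/3,14) for x,y in [(63,184),(489,173)]])
```

```text
cap (array([544.9, -73.9, 129.6]), [np.float64(0.03652677296858532), np.float64(0.036526772968582276)]) [544.9 -73.9 130. ] [544.9 -73.8 130. ]
post (array([542.6,  35.6, 105.9]), [np.float64(0.16360651800178108), np.float64(0.1636065180018115)]) [542.5  36.2 104. ] [542.8  35.9 104. ]
[463.6  79.3  14. ]
[621.   82.2  14. ]
[ 625.  -172.7   14. ]
[ 469.6 -176.1   14. ]
[array([464.1,  79.7,  14. ]), array([621.1,  83.1,  14. ])]
```

>>> servo_tool(
  squeeze=20,
  series=[
    {"fingers":0,"delta_pos":[3.3,0.1,0],"yaw":-1.1},
    {"fingers":0,"delta_pos":[3.3,0.1,0],"yaw":0},
    {"fingers":0,"delta_pos":[3.3,0.1,0],"yaw":0},
    {"fingers":0,"delta_pos":[3.3,0.1,0],"yaw":0},
    {"fingers":0,"delta_pos":[3.3,0.1,0],"yaw":0},
    {"fingers":0,"delta_pos":[0,0,3.0],"yaw":0},
    {"fingers":0,"delta_pos":[0,0,3.0],"yaw":0},
    {"fingers":0,"delta_pos":[0,0,3.0],"yaw":0},
    {"fingers":0,"delta_pos":[0,0,3.0],"yaw":0},
    {"fingers":0,"delta_pos":[0,0,0],"yaw":0},
    {"fingers":0,"delta_pos":[0,0,0],"yaw":0},
    {"fingers":0,"delta_pos":[0,0,0],"yaw":0},
  ],
)

```text
time: 4.03
ee_pos: [541.5, 78.8, 156.7]
eef_rot: [3.14, -0.0, 1.588]
contact_force: [0.1, 0.6, -0.0]
gripper_width: 0.186
```

>>> servo_tool(
  series=[
    {"fingers":0,"delta_pos":[0,0.1,2.0],"yaw":0},
    {"fingers":0,"delta_pos":[0,0,2.0],"yaw":0},
    {"fingers":0,"delta_pos":[0,0,2.0],"yaw":0},
    {"fingers":0,"delta_pos":[0,0,2.2],"yaw":0},
    {"fingers":0,"delta_pos":[-0.5,0,0],"yaw":0},
    {"fingers":0,"delta_pos":[-0.5,0,0],"yaw":0},
    {"fingers":0,"delta_pos":[0,0,0],"yaw":0},
  ],
)

```text
time: 4.62
ee_pos: [543.1, 67.8, 75.4]
eef_rot: [3.139, 0.001, 1.588]
contact_force: [-0.1, -0.1, 0.5]
gripper_width: 0.005
```

Run:
```python
from h import *
f=grab_frame("side");save(f,"s3c.png",(250,140,380,310),3.5)
```

```text
(no output)
```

View pics/s3c.png

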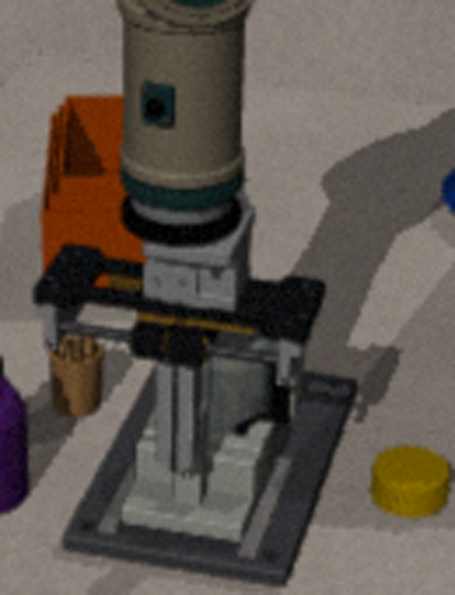

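The shut fingers stand behind the post (+y side). Push.

>>> servo_tool(
  series=[
    {"fingers":0,"delta_pos":[-0.4,0,0],"yaw":0},
    {"fingers":0,"delta_pos":[-0.4,0,0],"yaw":0},
    {"fingers":0,"delta_pos":[-0.4,0,0],"yaw":0},
    {"fingers":0,"delta_pos":[-0.3,0,0],"yaw":0},
    {"fingers":0,"delta_pos":[-0.3,0,0],"yaw":0},
    {"fingers":0,"delta_pos":[-0.3,0,0],"yaw":0},
    {"fingers":0,"delta_pos":[-0.3,0,0],"yaw":0},
    {"fingers":0,"delta_pos":[-0.3,0,0],"yaw":0},
    {"fingers":0,"delta_pos":[-0.3,0,0],"yaw":0},
    {"fingers":0,"delta_pos":[0,0,0],"yaw":0},
  ],
)

```text
time: 5.5
ee_pos: [542.5, 44.2, 74.3]
eef_rot: [3.14, -0.006, 1.593]
contact_force: [-1.6, 8.1, 3.3]
gripper_width: 0.007
```

>>> servo_tool(
  series=[
    {"fingers":0,"delta_pos":[-0.3,0,0],"yaw":0},
    {"fingers":0,"delta_pos":[-0.3,0,0],"yaw":0},
    {"fingers":0,"delta_pos":[-0.3,0,0],"yaw":0},
    {"fingers":0,"delta_pos":[-0.3,0,0],"yaw":0},
    {"fingers":0,"delta_pos":[-0.3,0,0],"yaw":0},
    {"fingers":0,"delta_pos":[-0.3,0,0],"yaw":0},
  ],
)

```text
time: 6.0
ee_pos: [542.8, 27.9, 74.3]
eef_rot: [3.139, -0.008, 1.594]
contact_force: [-2.5, 14.6, 3.2]
gripper_width: 0.006
```

>>> servo_tool(
  series=[
    {"fingers":0,"delta_pos":[0,0,0],"yaw":0},
    {"fingers":0,"delta_pos":[0,0,0],"yaw":0},
  ],
)

```text
time: 6.17
ee_pos: [542.8, 27.4, 74.3]
eef_rot: [3.139, -0.007, 1.594]
contact_force: [-1.8, 12.0, 4.2]
gripper_width: 0.005
```

>>> servo_tool(
  series=[
    {"fingers":0,"delta_pos":[-0.3,0,0],"yaw":0},
    {"fingers":0,"delta_pos":[-0.3,0,0],"yaw":0},
    {"fingers":0,"delta_pos":[-0.2,0,0],"yaw":0},
    {"fingers":0,"delta_pos":[-0.2,0,0],"yaw":0},
    {"fingers":0,"delta_pos":[0,0,0],"yaw":0},
    {"fingers":0,"delta_pos":[0,0,0],"yaw":0},
  ],
)

```text
time: 6.67
ee_pos: [543.0, 18.1, 74.3]
eef_rot: [3.139, -0.008, 1.594]
contact_force: [-2.4, 12.0, 3.9]
gripper_width: 0.008
```

>>> servo_tool(
  series=[
    {"fingers":0,"delta_pos":[-0.2,0,0],"yaw":0},
    {"fingers":0,"delta_pos":[0,0,0],"yaw":0},
    {"fingers":0,"delta_pos":[0,0,0],"yaw":0},
  ],
)

```text
time: 6.92
ee_pos: [543.0, 16.6, 74.3]
eef_rot: [3.139, -0.008, 1.594]
contact_force: [-1.3, 12.9, 3.0]
gripper_width: 0.003
```

>>> servo_tool(
  series=[
    {"fingers":0,"delta_pos":[-0.2,0,0],"yaw":0},
    {"fingers":0,"delta_pos":[0,0,0],"yaw":0},
    {"fingers":0,"delta_pos":[0,0,0],"yaw":0},
  ],
)

```text
time: 7.17
ee_pos: [543.0, 15.5, 74.3]
eef_rot: [3.139, -0.009, 1.595]
contact_force: [-2.2, 15.0, 3.9]
gripper_width: 0.003
```

>>> servo_tool(
  series=[
    {"fingers":0,"delta_pos":[-0.2,0,0],"yaw":0},
    {"fingers":0,"delta_pos":[0,0,0],"yaw":0},
    {"fingers":0,"delta_pos":[0,0,0],"yaw":0},
  ],
)

```text
time: 7.42
ee_pos: [543.0, 14.7, 74.3]
eef_rot: [3.139, -0.011, 1.596]
contact_force: [-2.7, 17.0, 4.0]
gripper_width: 0.005
```

>>> servo_tool(
  series=[
    {"fingers":0,"delta_pos":[-0.2,0,0],"yaw":0},
    {"fingers":0,"delta_pos":[0,0,0],"yaw":0},
    {"fingers":0,"delta_pos":[0,0,0],"yaw":0},
  ],
)

```text
time: 7.67
ee_pos: [543.0, 13.8, 74.4]
eef_rot: [3.139, -0.012, 1.597]
contact_force: [-2.3, 17.8, 4.4]
gripper_width: 0.007
```

>>> servo_tool(
  series=[
    {"fingers":0,"delta_pos":[-0.2,0,0],"yaw":0},
    {"fingers":0,"delta_pos":[0,0,0],"yaw":0},
    {"fingers":0,"delta_pos":[0,0,0],"yaw":0},
    {"fingers":0,"delta_pos":[0,0,0],"yaw":0},
  ],
)

```text
time: 8.0
ee_pos: [543.1, 13.0, 74.4]
eef_rot: [3.139, -0.013, 1.597]
contact_force: [-3.9, 20.7, 3.9]
gripper_width: 0.001
```

>>> servo_tool(
  series=[
    {"fingers":0,"delta_pos":[-0.1,0,0],"yaw":0},
    {"fingers":0,"delta_pos":[0,0,0],"yaw":0},
    {"fingers":0,"delta_pos":[0,0,0],"yaw":0},
    {"fingers":0,"delta_pos":[0,0,0],"yaw":0},
  ],
)

```text
time: 8.33
ee_pos: [543.1, 12.8, 74.4]
eef_rot: [3.139, -0.014, 1.598]
contact_force: [-3.0, 21.8, 5.1]
gripper_width: 0.006
```

>>> servo_tool(
  series=[
    {"fingers":0,"delta_pos":[1.0,0,0],"yaw":0},
    {"fingers":0,"delta_pos":[1.0,0,0],"yaw":0},
    {"fingers":0,"delta_pos":[1.5,0,0],"yaw":0},
    {"fingers":0,"delta_pos":[1.5,0,0],"yaw":0},
    {"fingers":0,"delta_pos":[0,0,-2.0],"yaw":0},
    {"fingers":0,"delta_pos":[0,0,-4.0],"yaw":0},
    {"fingers":0,"delta_pos":[0,0,-4.0],"yaw":0},
    {"fingers":0,"delta_pos":[0,0,-4.0],"yaw":0},
    {"fingers":9.4,"delta_pos":[0,0,-4.0],"yaw":0},
    {"fingers":9.4,"delta_pos":[-4.0,0,-1],"yaw":0},
    {"fingers":9.4,"delta_pos":[-4.0,0,0],"yaw":0},
    {"fingers":9.4,"delta_pos":[-4.0,0,0],"yaw":0},
    {"fingers":9.4,"delta_pos":[-4.0,0,0],"yaw":0},
    {"fingers":9.4,"delta_pos":[-2.0,0,0],"yaw":0},
    {"fingers":9.4,"delta_pos":[0,0,0],"yaw":0},
    {"fingers":9.4,"delta_pos":[0,0,0],"yaw":0},
  ],
)

```text
time: 9.67
ee_pos: [544.7, -131.3, 263.2]
eef_rot: [-3.141, 0.0, 1.586]
contact_force: [1.2, 1.0, -0.5]
gripper_width: 0.534
```

Run:
```python
from h import *
import pickle
print(sense()["ee_pos"],sense()["eef_rot"])
f=grab_frame("wrist");save(f,"w3c.png",(230,0,410,260),3);pickle.dump(f,open("w3.pkl","wb"))
```

```text
[ 544.73821919 -131.33446746  263.24163857] [-3.14081956e+00  4.64230473e-04  1.58608860e+00]
```

View pics/w3c.png

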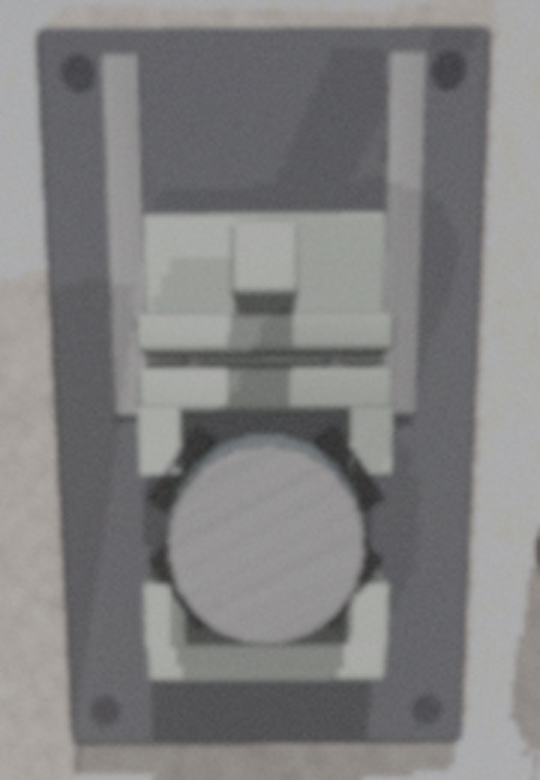

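Run:
```python
from h import *
import pickle
np.set_printoptions(precision=1,suppress=True)
A=pickle.load(open("w3.pkl","rb"))
im=A["frame"];b=cv2.GaussianBlur(im,(5,5),0).astype(int)
m=((b.min(2)>100)&(b.max(2)-b.min(2)<25)).astype(np.uint8)
print(b[179,319],b[150,265+10])
print("cap",onplane(A,318.7,179.3,130),"post",onplane(A,318.3,85.7,104))
S=grab_frame("side");T=grab_frame("top");save(S,"s4c.png",(250,190,380,310),5)
save(T,"t4c.png",(265,190,375,275),7)
```

```text
[150 149 149] [122 123 124]
cap [545.1 -83.7 130. ] post [543.6  -6.  104. ]
```

View pics/s4c.png

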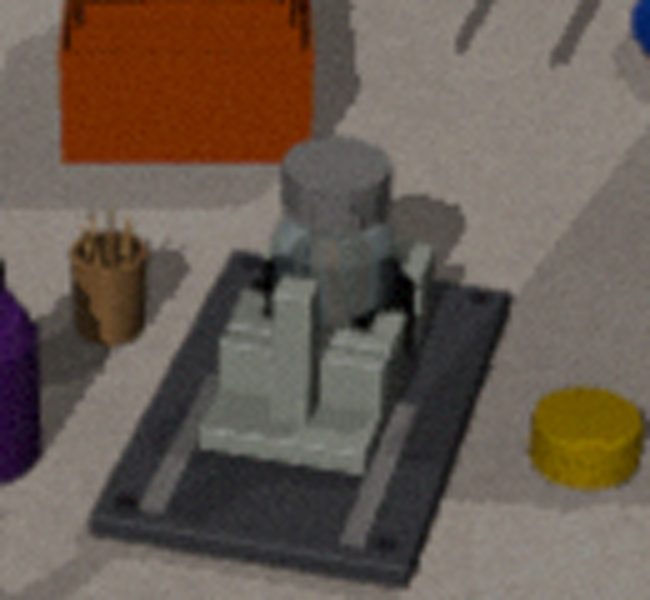

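Jar is seated; post at y≈−6 puts the jaw at about −3 mm, both V's touch the jar; holder etc. unmoved. Go over the cap.

>>> servo_tool(
  series=[
    {"fingers":9.4,"delta_pos":[2.3,0.0,0],"yaw":0},
    {"fingers":9.4,"delta_pos":[2.2,0,0],"yaw":0},
    {"fingers":9.4,"delta_pos":[0,0,3.0],"yaw":0},
    {"fingers":9.4,"delta_pos":[0,0,3.0],"yaw":0},
    {"fingers":9.4,"delta_pos":[0,0,3.0],"yaw":0},
    {"fingers":9.4,"delta_pos":[0,0,0],"yaw":0},
    {"fingers":9.4,"delta_pos":[0,0,0],"yaw":0},
    {"fingers":9.4,"delta_pos":[0,0,0],"yaw":0},
    {"fingers":9.4,"delta_pos":[0,0,0],"yaw":0},
  ],
)

```text
time: 10.57
ee_pos: [546.0, -84.0, 175.4]
eef_rot: [3.138, 0.0, 1.591]
contact_force: [-0.7, -0.6, -0.4]
gripper_width: 0.999
```

Run:
```python
from h import *
f=grab_frame("wrist");save(f,"w5.png")
print(sense()["ee_pos"],sense()["joints"])
```

```text
[545.87660683 -84.17920025 175.40607919] [ 0.34595304  0.54406569 -0.3662498   1.8230286   0.25729554  0.81749785
 -0.12879321]
```

View pics/w5.png

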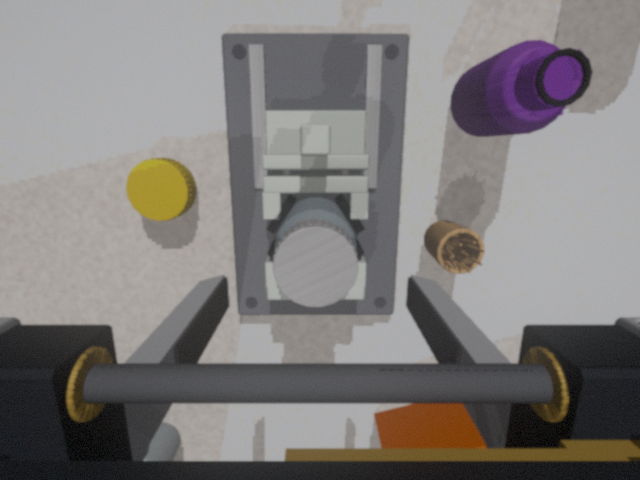

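Run:
```python
from h import *
f=grab_frame("wrist")
g=f["frame"].astype(int).mean(2)
print(onplane(f,316,263.5,130), sense()["ee_pos"])
save(f,"w5c.png",(250,180,380,320),5)
```

```text
[545.20288334 -83.32847225 130.        ] [545.65354158 -84.39234088 175.20422388]
```

View pics/w5c.png

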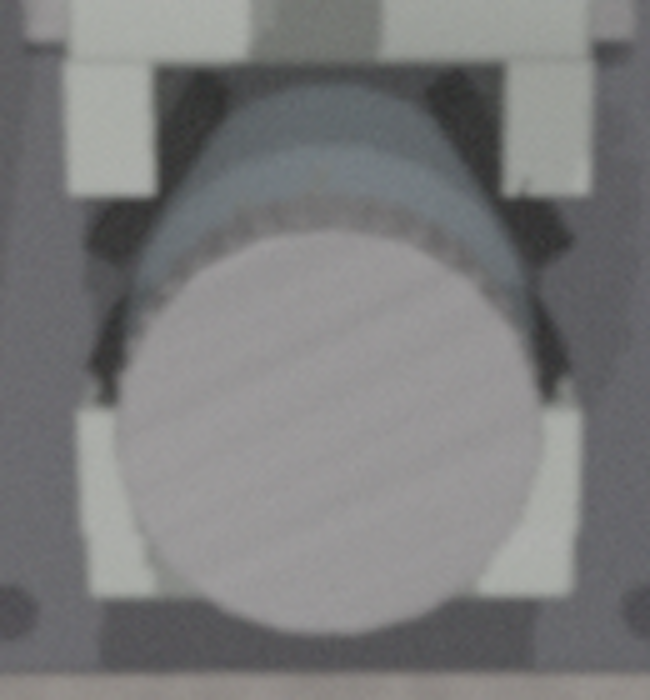

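Cap centred at (315.9,266) → (545.1,−85.0). Descend to mid-cap and close.

>>> servo_tool(
  squeeze=40,
  series=[
    {"fingers":9.4,"delta_pos":[-0.1,0,2.5],"yaw":0},
    {"fingers":9.4,"delta_pos":[0,0,2.5],"yaw":0},
    {"fingers":9.4,"delta_pos":[0,0,1.5],"yaw":0},
    {"fingers":9.4,"delta_pos":[0,0,1.0],"yaw":0},
    {"fingers":9.4,"delta_pos":[0,0,0],"yaw":0},
    {"fingers":9.4,"delta_pos":[0,0,0],"yaw":0},
  ],
)

```text
time: 11.17
ee_pos: [545.0, -85.4, 99.0]
eef_rot: [3.141, -0.0, 1.59]
contact_force: [0.9, -0.1, 1.0]
gripper_width: 1.0
```

>>> servo_tool(
  squeeze=40,
  series=[
    {"fingers":0,"delta_pos":[0,0,0],"yaw":0},
    {"fingers":0,"delta_pos":[0,0,0],"yaw":0},
    {"fingers":0,"delta_pos":[0,0,0],"yaw":0},
    {"fingers":0,"delta_pos":[0,0,0],"yaw":0},
    {"fingers":0,"delta_pos":[0,0,0],"yaw":0},
    {"fingers":0,"delta_pos":[0,0,0],"yaw":0},
    {"fingers":0,"delta_pos":[0,0,0],"yaw":0},
    {"fingers":0,"delta_pos":[0,0,0],"yaw":0},
    {"fingers":0,"delta_pos":[0,0,0],"yaw":0},
    {"fingers":0,"delta_pos":[0,0,0],"yaw":0},
  ],
)

```text
time: 12.0
ee_pos: [544.8, -85.5, 98.7]
eef_rot: [3.141, 0.0, 1.59]
contact_force: [0.0, -0.2, 2.8]
gripper_width: 0.591
```

Gripped at 55.6 mm (cap is 56). Twist.

>>> servo_tool(
  series=[
    {"fingers":0,"delta_pos":[0,0,0],"yaw":-4},
    {"fingers":0,"delta_pos":[0,0,0],"yaw":-4},
    {"fingers":0,"delta_pos":[0,0,0],"yaw":-4},
    {"fingers":0,"delta_pos":[0,0,0],"yaw":-4},
    {"fingers":0,"delta_pos":[0,0,0],"yaw":-4},
    {"fingers":0,"delta_pos":[0,0,0],"yaw":-4},
    {"fingers":0,"delta_pos":[0,0,0],"yaw":-4},
    {"fingers":0,"delta_pos":[0,0,0],"yaw":-4},
    {"fingers":0,"delta_pos":[0,0,0],"yaw":0},
  ],
)

```text
time: 12.75
ee_pos: [544.6, -85.5, 98.7]
eef_rot: [3.141, -0.0, 2.15]
contact_force: [-0.8, -0.9, 3.5]
gripper_width: 0.594
```

Run:
```python
from h import *
s=sense();print(s["ft_torque"],s["contact_force"],s["eef_rot"])
S=grab_frame("side");save(S,"s6c.png",(250,170,380,310),4)
```

```text
[-0.04997111 -0.05162014  0.11006433] [-0.82275277 -0.85612481  3.46015077] [ 3.14126373e+00 -8.48137319e-05  2.15006527e+00]
```

View pics/s6c.png

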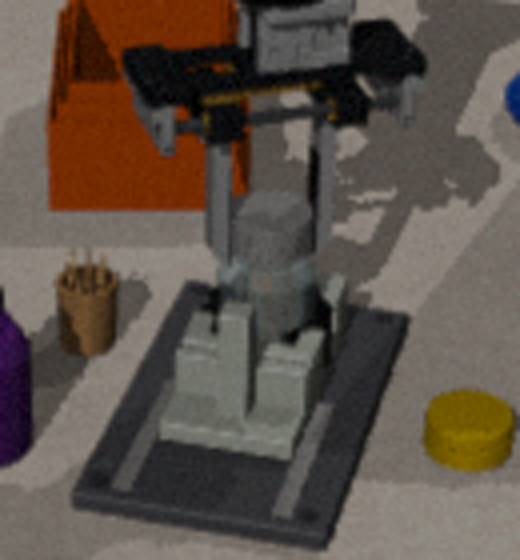

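>>> servo_tool(
  series=[
    {"fingers":0,"delta_pos":[0,0,0],"yaw":-4},
    {"fingers":0,"delta_pos":[0,0,0],"yaw":-4},
  ],
)

```text
time: 12.97
ee_pos: [544.6, -85.5, 98.8]
eef_rot: [-3.142, 0.0, 2.289]
contact_force: [0.4, -0.3, 4.5]
gripper_width: 0.588
```

Run:
```python
from h import *
s=sense();print(s["ft_torque"],s["contact_force"],s["eef_rot"],s["ee_pos"])
```

```text
[ 0.00897971 -0.00615613 -0.14815298] [ 0.35380557 -0.26875383  4.47648958] [-3.14157311e+00  4.89073994e-04  2.28882339e+00] [544.59803473 -85.49821415  98.78279612]
```

>>> servo_tool(
  series=[
    {"fingers":0,"delta_pos":[0,0,0],"yaw":-4},
    {"fingers":0,"delta_pos":[0,0,0],"yaw":-4},
    {"fingers":0,"delta_pos":[0,0,0],"yaw":-4},
    {"fingers":0,"delta_pos":[0,0,0],"yaw":-4},
    {"fingers":0,"delta_pos":[0,0,0],"yaw":-4},
    {"fingers":0,"delta_pos":[0,0,0],"yaw":0},
  ],
)

```text
time: 13.47
ee_pos: [545.1, -85.3, 99.2]
eef_rot: [3.141, 0.001, 2.638]
contact_force: [-0.9, -0.8, 8.0]
gripper_width: 0.59
```

Run:
```python
from h import *
s=sense();print(s["ft_torque"],s["contact_force"],s["eef_rot"],s["ee_pos"])
```

```text
[0.04694147 0.02280254 0.11251938] [-0.92427444 -0.79653289  7.95093288] [3.14102302e+00 1.07156559e-03 2.63810436e+00] [545.0523553  -85.32527293  99.19138603]
```

60° turned and the seal now pushes up with 8 N. Lift gently.

>>> servo_tool(
  series=[
    {"fingers":0,"delta_pos":[0,0,-0.2],"yaw":0},
    {"fingers":0,"delta_pos":[0,0,-0.2],"yaw":0},
    {"fingers":0,"delta_pos":[0,0,-0.2],"yaw":0},
    {"fingers":0,"delta_pos":[0,0,-0.2],"yaw":0},
    {"fingers":0,"delta_pos":[0,0,0],"yaw":0},
    {"fingers":0,"delta_pos":[0,0,0],"yaw":0},
    {"fingers":0,"delta_pos":[0,0,0],"yaw":0},
  ],
)

```text
time: 14.05
ee_pos: [544.1, -85.5, 106.1]
eef_rot: [-3.141, -0.001, 2.637]
contact_force: [0.4, 0.0, 0.9]
gripper_width: 0.591
```

Run:
```python
from h import *
s=sense();print(s["ft_torque"],s["contact_force"])
S=grab_frame("side");save(S,"s7c.png",(280,190,350,270),7)
```

```text
[-0.0124212  -0.10102972 -0.00273283] [0.38768998 0.04614755 0.90738048]
```

View pics/s7c.png

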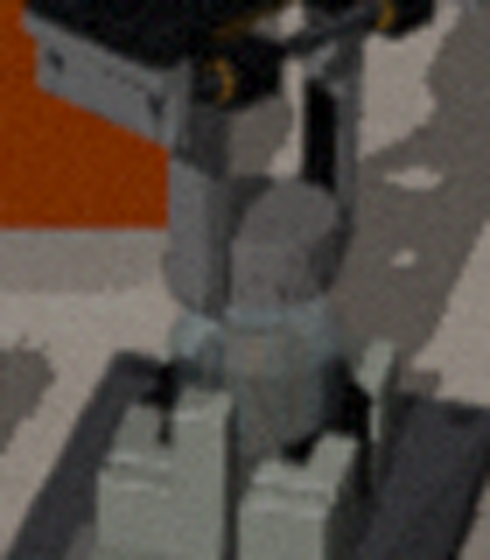

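>>> servo_tool(
  series=[
    {"fingers":0,"delta_pos":[0,0,-0.3],"yaw":0},
    {"fingers":0,"delta_pos":[0,0,-0.3],"yaw":0},
    {"fingers":0,"delta_pos":[0,0,-0.4],"yaw":0},
    {"fingers":0,"delta_pos":[0,0,-0.4],"yaw":0},
    {"fingers":0,"delta_pos":[0,0,-0.4],"yaw":0},
    {"fingers":0,"delta_pos":[0,0,-0.4],"yaw":0},
    {"fingers":0,"delta_pos":[0,0,-0.4],"yaw":0},
    {"fingers":0,"delta_pos":[0,0,-0.4],"yaw":0},
    {"fingers":0,"delta_pos":[0,0,-0.3],"yaw":0},
    {"fingers":0,"delta_pos":[0,0,0],"yaw":0},
    {"fingers":0,"delta_pos":[0,0,0],"yaw":0},
    {"fingers":0,"delta_pos":[0,0,0],"yaw":0},
    {"fingers":0,"delta_pos":[0,0,0],"yaw":0},
  ],
)

```text
time: 15.18
ee_pos: [544.3, -85.5, 139.3]
eef_rot: [-3.141, -0.0, 2.637]
contact_force: [-0.4, -1.0, -0.0]
gripper_width: 0.589
```

Run:
```python
from h import *
s=sense();print(s["ft_torque"],s["contact_force"])
S=grab_frame("side");save(S,"s8c.png",(265,170,355,310),4.2)
f=grab_frame("wrist");save(f,"w8.png")
T=grab_frame("top");save(T,"t8.png")
```

```text
[-0.00267364 -0.14613254  0.0125291 ] [-0.40140531 -0.99859725 -0.02764389]
```

View pics/s8c.png

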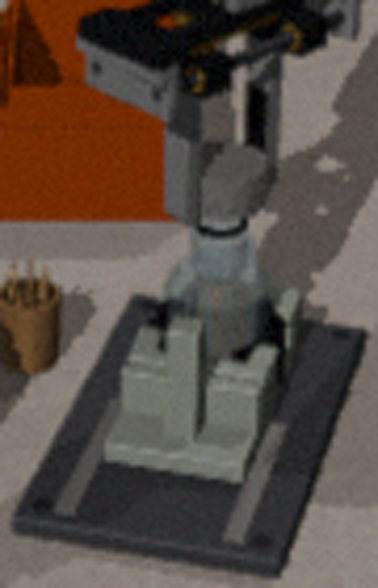

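View pics/w8.png

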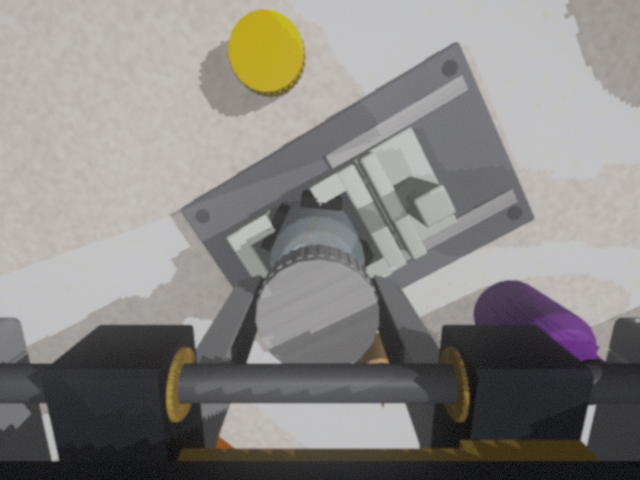

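View pics/t8.png

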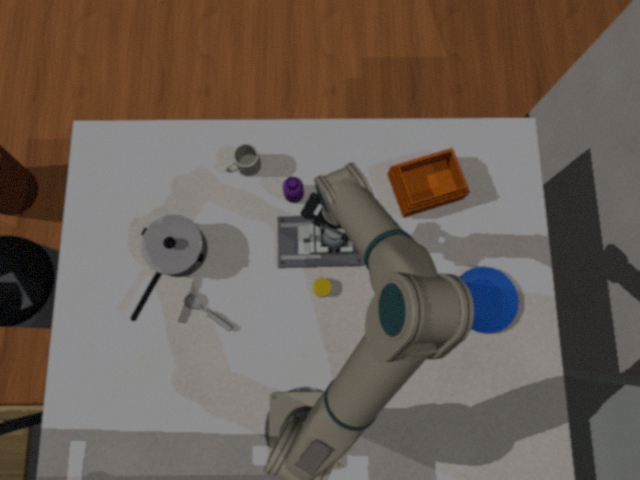

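The side view shows the cap above the neck with the black seal ring free under it; jar upright in the jaws. I check levelness by projecting a level cap's rim points on both pictures.

Run:
```python
from h import *
p=sense()["ee_pos"]
def proj(f,X): 
    q=np.array(f["R"])@X+f["t"]; return (f["fx"]*q[0]/q[2]+f["cx"],f["fy"]*q[1]/q[2]+f["cy"])
out=[]
for n,box in (("side",(285,190,345,240)),("wrist",(240,230,400,380))):
    f=grab_frame(n);k=6 if n=="side" else 3
    im=cv2.resize(f["frame"][:,:,::-1][box[1]:box[3],box[0]:box[2]],None,fx=k,fy=k,interpolation=2)
    for z,c in ((170,(0,255,0)),(144,(0,0,255))):
        for a in np.arange(0,6.28,.26):
            u,v=proj(f,np.array([544.8+28*np.cos(a),-85.3+28*np.sin(a),z])); cv2.circle(im,(int((u+.5-box[0])*k),int((v+.5-box[1])*k)),2,c,-1)
    out.append(cv2.resize(im,(400,340)))
cv2.imwrite("pics/lvl.png",np.hstack(out))
```

```text
(no output)
```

View pics/lvl.png

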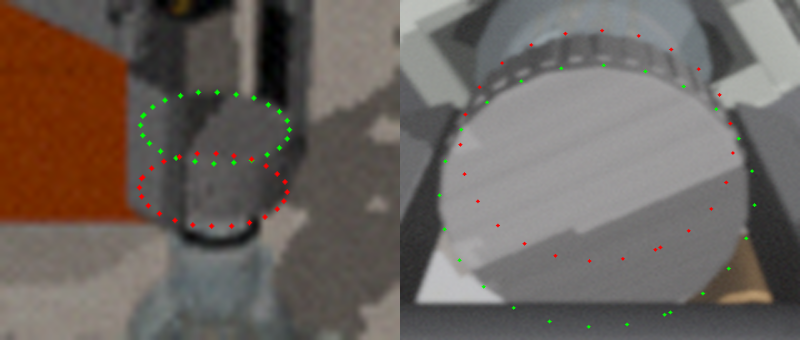

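The outlines fit a level cap in both views, so I hand it in.

Run:
```python
from plant import *
s=sense();print(s["time"],s["ee_pos"],s["gripper_width"]);print(hand_in())
```

```text
15.4333 [544.38601717 -85.42486577 139.35432698] 0.5890916081342494
the job is handed in; nothing more can be done
None
```

I clamped the jar, twisted the cap loose, lifted it clear and handed the job in at 15.4 s with the cap still held. The hand-in reported no verdict.

- **Clamping:** I pushed the jaw post with the shut fingers to about 21 N. The jaw ended about 3 mm past first touch, which should clamp with roughly 8–10 N; I had no direct reading of the clamp force.
- **Twist and release:** I gripped the steel cap at 55.6 mm opening with 40 N and turned it 60° anticlockwise. The seal then pushed up with 8 N and the cap came free; the force was near zero after the first 7 mm of lift.
- **Final pose:** The cap's underside is about 22 mm above the rim, within about 1 mm of its screwed-on axis. The seal ring shows free below it, and the cap looks level in the wrist view and, less clearly, in the dark side view.
- **Surroundings:** The jar stands upright between both jaws. By eye, the last pictures show nothing on the counter moved, but the arm hid the spice jar and toothpick holder in the top view. The holder was in place in the last side view; I did not check the spice jar at the end.

**Disagreements:** The side camera was 3–6 mm off the top view along y, so I relied on the two wrist views. The measured z-torque during the twist changed sign and never showed a clear 0.2 N m, so I judged release by angle and seal force instead.

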